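# Find the unlocked service hatch and push it open

## Robot

A 6-joint arm with a two-finger parallel gripper is mounted at the origin on the work surface. World frame = base frame: x ahead of the robot, y to its left, z up, the work surface at z = 0. Lengths are in m, angles in rad, forces in N, time in s.
With the tool pointing down it reaches from about 0.25 to 0.775 m from the base axis. Payload 4 kg.
Tool frame: the origin (TCP) lies between the finger pads; the fingertips stand 14 mm ahead of it and the grasp point (between the pads) lies 5 mm behind it (robot.nose_length is the distance from the TCP to the fingertips, in m); z points along the fingers, y is the direction in which the jaws open and shut (so a half turn about z gives the same grasp; the last joint's range is limited). The gripper opens to 94 mm and grips with 3 to 60 N. Pads are 16 mm wide; open, the fingers measure 119 mm over their backs; the gripper's body (75 mm by 177 mm) begins 78 mm behind the grasp point.
Start: joints at [1.161, 0.087, 1.371, -0, 1.684, -0.103], TCP at [0.166, 0.524, 0.22] pointing down, gripper open.
Joint ranges: [-3.1, 3.1], [-0.76, 2.03], [0.27, 2.55], [-1.08, 4.22], [0.17, 2.65], [-2.57, 2.57]. Speed limits (rad/s): [2.79, 2.79, 3.14, 3.14, 3.14, 3.14].

## Interface

Orientations are given as [roll, pitch, yaw] about the fixed x, y, z axes, in that order (R = Rz(yaw) Ry(pitch) Rx(roll)).
In Python, from bench import robot, eyes, finder gives the robot as it stands.
- The arm moves only by the tool play_rows, never from a script. Its argument "rows" is a list of rows, each an object with "linear": the shift along the tool's x, y, z in cm, a list of three; "spin": the turn about the tool's z in degrees. A call has 1 to 12 rows; each row shifts and turns the commanded pose from where the row before left it, along the tool's axes as they then stand; what a row does not reach is not made up. A row lasts 1/12 s, in which the tool goes at most 41.7 mm and 7.16 degrees, less where a joint would pass 70% of its speed; a pose out of reach is approached as far as the arm can. A call with a gripper value outside its range is refused whole. "claw" is the finger opening in cm, from 0 to 9.4, set as the call begins (left out, the last holds). The fingers move at their own pace and stop on an object; the grip force is fixed at half the most. Time passes only in rows, so rows that do not move let the fingers close. It gives the time, the measured TCP pose, the force and the opening at its end, in the units of the state.
- robot.get_obs(): the state, without advancing time (a new reading comes with each control period).
- eyes.snapshot(name): name is "scene" or "side" or "wrist"; returns a dict with "frame" (480x640x3 uint8, red, green, blue), "fx", "fy", "cx", "cy" (pixels), "dist" ([k1, k2, p1, p2, k3] as OpenCV has them; the pictures are not rectified), "rvec" (rotation vector, rad) and "tvec" (3), from world to camera coordinates, as OpenCV has them; the wrist camera has in their place "mount" (4x4, takes a point from camera to tool coordinates, whose origin is the TCP and whose axes are the flange's). Camera axes: x right, y down, z forward; pixel columns grow to the right and rows downward; lengths in m; the calibration is good to about 2 mm. A picture is of the moment at which its call begins: read the wrist's pose just before it. There is no depth.
- robot.close_job(): hands the job in, once; it reports no verdict.
Trained networks look in a picture, given as the dict that the camera call returned (one of the last four; its "shot" number tells which), for a name from the list of things; names that differ only in an ending like _2 or _b are one class to them, and where a whole thing is asked for, a point or a joint stands for the part that bears it (a point fixed in the world has none). Each returns a list of dicts, best first, with "conf" (0 to 1); they miss things now and then, are a little off and sometimes report something else, mostly with a low value. They report only what shows in the picture. A call takes as long as a camera call.
- finder.silhouettes(picture, name): "pixels" (480x640 bool, what is visible of it) and "box" ([centre column, centre row, width, height] in pixels, round what is visible of it).
The state is a dict: "time": time; "joint_positions": joint angles; "qvel": joint speeds; "joint_torque": joint torques, N m; "tool_pos": TCP position; "ee_rot": TCP orientation; "wrist_force": force on the tool from outside, world axes, zero at the start; "wrist_torque": the same for the moment, N m; "width": finger opening in m.
Only numpy, scipy, OpenCV 4.12 (cv2) and the standard library are available. Lean on these libraries where they do the work, as an engineer would, in place of code of your own. Each camera call takes 0.05 s, during which the arm holds its last target. There are 200 camera calls.

## Task

One of the four identical hatches on top of the bench's service duct has been left unlocked. Press the near edge of the hatches with the closed fingertips to find the one that rocks, then push that one wide open, nearly to its stop, and leave it open. Do not force the locked hatches, and do not lift, move or knock over the jar, flask, beaker or bottle.

Things in the scene. Friction and masses are not known exactly. Their poses are not given: they have to be found in the camera images.
- duct: fixed grey steel service duct, hollow, 160 mm (its x, away from the robot) x 530 (its y, to the robot's left) x 85 high; origin at centre of its underside on the bench, z up. Flush in its flat top: a row of 4 identical aluminium hatches, each 110 (x) x 95 (y) x 6 mm, and a 67 mm strip between hatches 2 and 3. Hidden catches lock three of them; one, different each time, is unlocked.
- hatch1 (a joint): angle of the leftmost hatch (centre y +195.5 mm in duct frame), rad: 0 shut, stop 1.05 open. Pivot line along duct y through its middle (duct x 0, 3 mm below the top): near edge goes down into the duct, far edge comes up; never the other way. Locked: gives at most 2 mm, then rigid. Unlocked: yields to about 5 N on its pad, stays where left (friction, no spring).
- hatch1_pad (a point): centre of the round press mark (28 mm across, not raised) on the top surface of hatch 1, 38 mm from the pivot line towards the robot, half-way along the hatch's y; it moves with the hatch
- hatch2 (a joint): angle of the 2nd hatch from left (centre y +82.5 mm in duct frame), rad: 0 shut, stop 1.05 open. Pivot line along duct y through its middle (duct x 0, 3 mm below the top): near edge goes down into the duct, far edge comes up; never the other way. Locked: gives at most 2 mm, then rigid. Unlocked: yields to about 5 N on its pad, stays where left (friction, no spring).
- hatch2_pad (a point): centre of the round press mark (28 mm across, not raised) on the top surface of hatch 2, 38 mm from the pivot line towards the robot, half-way along the hatch's y; it moves with the hatch
- hatch3 (a joint): angle of the 3rd hatch from left (centre y -82.5 mm in duct frame), rad: 0 shut, stop 1.05 open. Pivot line along duct y through its middle (duct x 0, 3 mm below the top): near edge goes down into the duct, far edge comes up; never the other way. Locked: gives at most 2 mm, then rigid. Unlocked: yields to about 5 N on its pad, stays where left (friction, no spring).
- hatch3_pad (a point): centre of the round press mark (28 mm across, not raised) on the top surface of hatch 3, 38 mm from the pivot line towards the robot, half-way along the hatch's y; it moves with the hatch
- hatch4 (a joint): angle of the rightmost hatch (centre y -195.5 mm in duct frame), rad: 0 shut, stop 1.05 open. Pivot line along duct y through its middle (duct x 0, 3 mm below the top): near edge goes down into the duct, far edge comes up; never the other way. Locked: gives at most 2 mm, then rigid. Unlocked: yields to about 5 N on its pad, stays where left (friction, no spring).
- hatch4_pad (a point): centre of the round press mark (28 mm across, not raised) on the top surface of hatch 4, 38 mm from the pivot line towards the robot, half-way along the hatch's y; it moves with the hatch
- jar: small glass weighing jar with white lid, 30 mm across, 32 mm high, standing loose on the strip in the middle of the duct; origin at the centre of its underside; to be left alone
- flask: conical glass flask, 70 mm across its foot, 98 mm high, standing on the bench beyond the duct; origin at the centre of its underside; to be left alone
- beaker: glass beaker, 60 mm across, 80 mm high, standing on the bench beyond the duct; origin at the centre of its underside; to be left alone
- reagent: white plastic bottle with cap, 56 mm across, 115 mm high, standing on the bench just past the left end of the duct; origin at the centre of its underside; to be left alone

How it is judged:
On the way:
1. the fingers press the unlocked hatch and it rocks (contact force between the fingers and duct above 0.5 N and ((value of joint hatch1 above 0.1 rad and value of joint each of hatch2, hatch3, hatch4 below 0.08 rad) or (value of joint hatch2 above 0.1 rad and value of joint each of hatch1, hatch3, hatch4 below 0.08 rad) or (value of joint hatch3 above 0.1 rad and value of joint each of hatch1, hatch2, hatch4 below 0.08 rad) or (value of joint hatch4 above 0.1 rad and value of joint each of hatch1, hatch2, hatch3 below 0.08 rad))), for 0.05 s.
At the end, for the whole second after the job is handed in: One hatch stands open by more than 0.8 rad (its stop is at 1.05) and at rest, the other three are shut (under 0.08 rad), and the jar, flask, beaker and bottle stand upright within 30 mm of where they were (((value of joint hatch1 above 0.8 rad and value of joint each of hatch2, hatch3, hatch4 below 0.08 rad) or (value of joint hatch2 above 0.8 rad and value of joint each of hatch1, hatch3, hatch4 below 0.08 rad) or (value of joint hatch3 above 0.8 rad and value of joint each of hatch1, hatch2, hatch4 below 0.08 rad) or (value of joint hatch4 above 0.8 rad and value of joint each of hatch1, hatch2, hatch3 below 0.08 rad)) and velocity of joint hatch1 between -0.05 and 0.05 rad/s and velocity of joint hatch2 between -0.05 and 0.05 rad/s and velocity of joint hatch3 between -0.05 and 0.05 rad/s and velocity of joint hatch4 between -0.05 and 0.05 rad/s and distance of each of jar, flask, beaker, reagent from where it was at the start of the episode below 0.03 m and angle between each of jar, flask, beaker, reagent's own z axis and vertical below 0.2 rad); the robot touches nothing.
It fails at once if a hatch or the duct is forced: the fingers press it with more than 60 N (contact force between the fingers and duct above 60 N).
It fails at once if the jar, flask, beaker or bottle is lifted, pushed along by more than 30 mm or tipped (distance of any of jar, flask, beaker, reagent from where it was at the start of the episode above 0.03 m or angle between any of jar, flask, beaker, reagent's own z axis and vertical above 0.35 rad).
It also fails if it takes over 51 s, if anything falls off the work surface, if the arm or the gripper's body presses on something with over 40 N, if the wrist force passes 120 N, or if a joint passes its speed limit or range.

## Working session

There is one attempt and no reset: what is moved stays moved. The work goes in short steps, Python scripts to look and compute and a tool call to move; the robot and the scene stay as the last step left them, time stands still between calls to the robot, and variables do not carry over. Pictures are saved under pics/ and viewed, about 8 in all and at most 12, crops included, and the job is handed in when it is done.

Besides the shell and the picture viewer there is one more tool, called after "Emit:" as name([rows], argument=value, ...), one row to a line, values as JSON. play_rows: Moves the arm, as the interface text tells. Its arguments: {"type":"object","properties":{"rows":{"type":"array"},"claw":{"type":"number"}},"required":["rows"]}

```bash
mkdir -p pics
cat > h.py <<'E'
import numpy as np, cv2
from bench import robot, eyes, finder
def save(s,n): cv2.imwrite(f'pics/{n}.png', s['frame'][:,:,::-1])
E
python3 - <<'E'
from h import *
o=robot.get_obs(); print(o)
for n in ('scene','side'):
    s=eyes.snapshot(n); save(s,n+'0'); print(n,s['fx'],s['rvec'],s['tvec'],s['dist'])
    for t in ('hatch1_pad','hatch1','duct','jar','flask','beaker','reagent'):
        print(t,[(round(d['conf'],2),np.round(d['box']).tolist()) for d in finder.silhouettes(s,t)][:5])
E
```

```text
{'time': 0.0, 'joint_positions': array([ 1.16089071e+00,  8.79048148e-02,  1.37224633e+00, -2.88921465e-05,
        1.68359316e+00, -1.03102725e-01]), 'qvel': array([-9.40464584e-04, -5.37042097e-05, -1.91689238e-03, -1.97254223e-03,
        1.37243835e-04,  1.27590397e-03]), 'joint_torque': array([-1.28003328e-03, -3.40186429e+01, -3.02425289e+01,  7.18337204e-02,
        3.31286550e-02, -1.73275453e-04]), 'tool_pos': array([0.16591315, 0.52383203, 0.2183356 ]), 'ee_rot': array([-3.13944947e+00, -1.92884925e-04,  2.83478634e+00]), 'wrist_force': array([ 0.3958985 ,  1.40211907, -0.00897211]), 'wrist_torque': array([-0.03348861,  0.0406785 ,  0.04288363]), 'width': 0.09428378591932937}
scene 488.3735085086474 [ 2.34707531  1.25703435 -0.35378383] [-0.41864791 -0.36361401  1.25343524] [-0.1118114  0.         0.         0.         0.       ]
hatch1_pad [(0.55, [339.0, 187.0, 71.0, 56.0])]
hatch1 [(0.95, [226.0, 259.0, 65.0, 64.0]), (0.81, [337.0, 187.0, 66.0, 57.0]), (0.65, [292.0, 214.0, 66.0, 55.0]), (0.64, [174.0, 294.0, 74.0, 76.0])]
duct [(0.6, [257.0, 255.0, 265.0, 217.0])]
jar [
[... 191 characters left out ...]
])]
reagent [(0.69, [415.0, 174.0, 31.0, 47.0]), (0.39, [292.0, 214.0, 70.0, 56.0])]
side 576.3813488602451 [ 2.34294609 -0.30104674  0.09603219] [-0.57586722  0.23140758  0.99722371] [-0.00797804  0.          0.          0.          0.        ]
hatch1_pad [(0.78, [267.0, 208.0, 60.0, 38.0])]
hatch1 [(0.88, [334.0, 365.0, 86.0, 68.0]), (0.84, [268.0, 208.0, 66.0, 40.0]), (0.75, [284.0, 247.0, 67.0, 44.0]), (0.55, [311.0, 311.0, 78.0, 63.0])]
duct [(0.83, [310.0, 310.0, 178.0, 263.0])]
jar [(0.64, [305.0, 266.0, 18.0, 24.0])]
flask [(0.98, [352.0, 248.0, 30.0, 49.0])]
beaker [(0.67, [308.0, 309.0, 176.0, 265.0]), (0.61, [409.0, 345.0, 36.0, 54.0])]
reagent [(0.93, [276.0, 161.0, 24.0, 44.0])]
```

View pics/scene0.png

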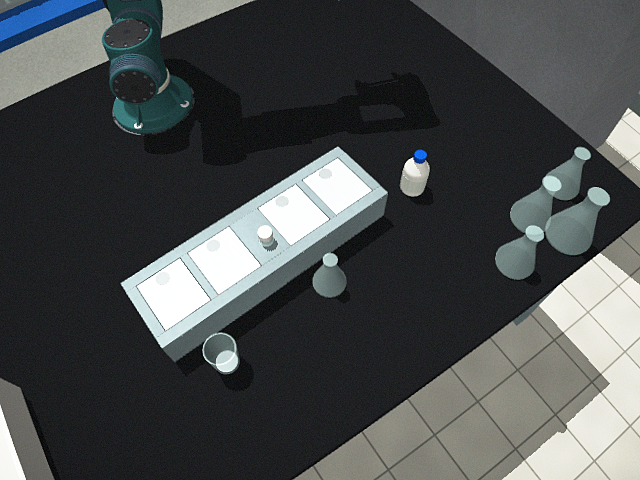

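```bash
cat >> h.py <<'E'
from scipy.optimize import least_squares
def proj(s,P):
    K=np.array([[s['fx'],0,s['cx']],[0,s['fy'],s['cy']],[0,0,1.]])
    return cv2.projectPoints(np.array(P,float).reshape(-1,1,3),np.array(s['rvec']),np.array(s['tvec']),K,np.array(s['dist']))[0][:,0]
YS=[.1955,.0825,-.0825,-.1955]
def d2w(p,P):
    x,y,a=p[:3]; P=np.array(P,float).reshape(-1,3); c,s=np.cos(a),np.sin(a)
    return np.c_[x+c*P[:,0]-s*P[:,1], y+s*P[:,0]+c*P[:,1], P[:,2]]
E
python3 - <<'E'
from h import *
obs=[]
for n in ('scene','side'):
    s=eyes.snapshot(n)
    d=[x for x in finder.silhouettes(s,'hatch1') if x['conf']>.4]
    c=[]
    for x in d:
        m=x['pixels']; v,u=np.nonzero(m); c.append((u.mean(),v.mean(),m.sum()))
    c=np.array(c); print(n,c.round(1).tolist())
    c=c[np.argsort(c[:,1])][:,:2]   # top row first = leftmost hatch (far up)
    obs.append((s,c))
hc=[[0,y,.085] for y in YS]
def res(p,z=None):
    r=[]
    for s,c in obs:
        P=d2w(p,hc); P[:,2]=p[3]
        r.append((proj(s,P)-c).ravel())
    return np.concatenate(r)
best=None
for a in (-.6,-.3,0,.3,.6):
    f=least_squares(res,[.5,0,a,.085],loss='soft_l1')
    if best is None or f.cost<best.cost: best=f
print(best.x,best.cost); print(res(best.x).round(1))
s,c=obs[1]
im=s['frame'][:,:,::-1].copy()
for y in YS:
    q=d2w(best.x,[[-.055,y-.0475,.085],[.055,y-.0475,.085],[.055,y+.0475,.085],[-.055,y+.0475,.085]])
    cv2.polylines(im,[proj(s,q).round().astype(int)],True,(0,0,255),1)
    cv2.circle(im,tuple(proj(s,d2w(best.x,[-.038,y,.085]))[0].round().astype(int).tolist()),3,(0,255,0),-1)
cv2.imwrite('pics/side1.png',im)
E
```

```text
scene [[293.1, 215.2, 2340.0], [173.3, 294.1, 2807.0], [223.9, 260.1, 2568.0], [336.7, 186.2, 1987.0]]
side [[281.7, 244.0, 2077.0], [332.2, 364.1, 3765.0], [309.2, 309.9, 2825.0], [266.1, 206.9, 1739.0]]
[0.55612515 0.0100214  0.08393195 0.08366368] 1.8696766413835657
[ 0.3 -0.7  0.3 -1.   0.2 -0.3 -0.3 -0.6  0.2  0.5  0.5  1.   0.5  0.3
  0.3  0. ]
```

View pics/side1.png

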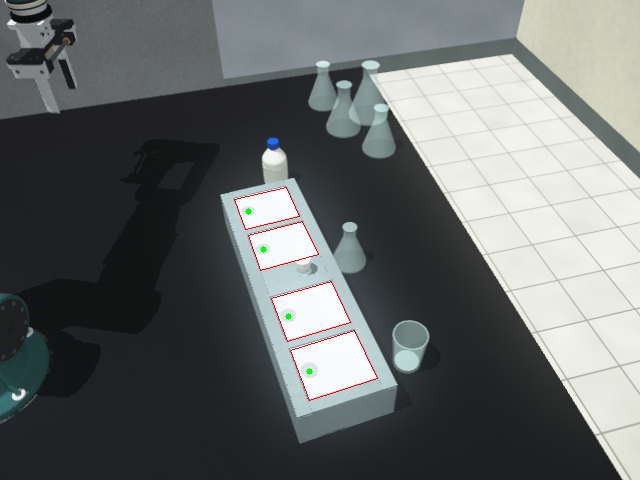

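The scene view shows four white hatches in a row. Their press marks sit on the robot side, near (163,279), (213,245), (268,200) and (325,172), with the jar at (265,236). In the side view the fitted red outlines match the hatch borders and the green dots lie on the press marks. First I'll align the tool with the duct and close the fingers.

Emit:
play_rows([
  {"linear": [0,0,0],"spin": -5.6},
  {"linear": [0,0,0],"spin": -5.6},
  {"linear": [0,0,0],"spin": -5.6},
  {"linear": [0,0,0],"spin": -5.6},
  {"linear": [0,0,0],"spin": 0},
  {"linear": [0,0,0],"spin": 0},
], claw=0)

```text
time: 1.5
tool_pos: [0.1661, 0.5243, 0.2195]
ee_rot: [3.141, 0.0, -3.06]
wrist_force: [0.8, 0.8, 0.1]
width: 0.0576
```

```bash
cat >> h.py <<'E'
from scipy.spatial.transform import Rotation as Ro
DP=[0.5561,0.0100,0.0839]
def go(x,y,z):  # duct-frame tip target (z above bench) -> tool shift cm
    o=robot.get_obs(); R=Ro.from_euler('xyz',o['ee_rot']).as_matrix()
    t=d2w(DP,[x,y,z+robot.nose_length])[0]
    return (R.T@(t-o['tool_pos'])*100).round(2)
def where():
    o=robot.get_obs(); p=o['tool_pos']+Ro.from_euler('xyz',o['ee_rot']).apply([0,0,robot.nose_length])
    c,s=np.cos(DP[2]),np.sin(DP[2]); d=p-[DP[0],DP[1],0]
    print('t',round(o['time'],2),'tip duct mm',(np.array([c*d[0]+s*d[1],-s*d[0]+c*d[1],d[2]])*1000).round(1),'rot',o['ee_rot'].round(3),'F',o['wrist_force'].round(1),'w',round(o['width'],4))
E
python3 - <<'E'
from h import *
where(); print(go(-.038,.1955,.2)); print(go(-.038,.1955,.1))
E
```

```text
t 1.5 tip duct mm [-345.5  545.2  205.5] rot [ 3.141  0.    -3.06 ] F [0.8 0.8 0.1] w 0.0576
[-30.83 -34.9    0.55]
[-30.83 -34.91  10.55]
```

Emit:
play_rows([
  {"linear": [-2.57,-2.91,0],"spin": 0},
  {"linear": [-2.57,-2.91,0],"spin": 0},
  {"linear": [-2.57,-2.91,0],"spin": 0},
  {"linear": [-2.57,-2.91,0],"spin": 0},
  {"linear": [-2.57,-2.91,0],"spin": 0},
  {"linear": [-2.57,-2.91,0],"spin": 0},
  {"linear": [-2.57,-2.91,0],"spin": 0},
  {"linear": [-2.57,-2.91,0],"spin": 0},
  {"linear": [-2.57,-2.91,0],"spin": 0},
  {"linear": [-2.57,-2.91,0],"spin": 0},
  {"linear": [-2.57,-2.91,0],"spin": 0},
  {"linear": [-2.57,-2.91,0],"spin": 0},
])

```text
time: 2.5
tool_pos: [0.5039, 0.2007, 0.2197]
ee_rot: [3.141, 0.001, -3.06]
wrist_force: [0.4, 0.9, -0.7]
width: 0.0003
```

Emit:
play_rows([
  {"linear": [0,0,2.5],"spin": 0},
  {"linear": [0,0,2.5],"spin": 0},
  {"linear": [0,0,2.5],"spin": 0},
  {"linear": [0,0,1.5],"spin": 0},
  {"linear": [0,0,0],"spin": 0},
])

```text
time: 2.92
tool_pos: [0.5002, 0.2013, 0.1249]
ee_rot: [-3.14, -0.008, -3.06]
wrist_force: [-0.5, 0.1, 0.5]
width: 0.0005
```

Run:
```python
from h import *
where(); print(go(-.038,.1955,.087))
s=eyes.snapshot('side'); save(s,'side2'); cv2.imwrite('pics/side2c.png',cv2.resize(s['frame'][120:320,160:420,::-1],None,fx=3,fy=3))
```

```text
t 2.92 tip duct mm [-39.8 195.3 110.9] rot [-3.14  -0.008 -3.06 ] F [-0.5  0.1  0.5] w 0.0005
[-0.18  0.02  2.39]
```

View pics/side2c.png

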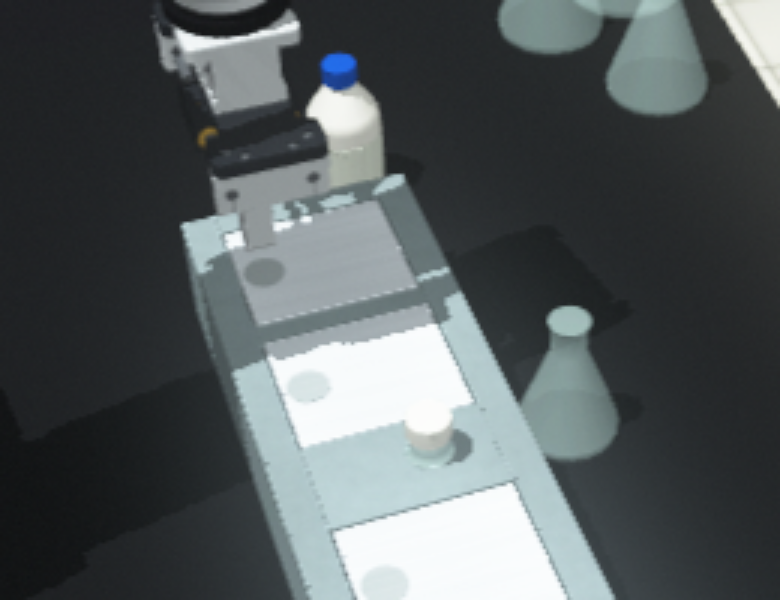

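The crop shows the closed fingertips at about (258,243), just above hatch 1's press mark at (265,272). The bottle, jar and flask are clear. Next I'll descend and press gently.

Emit:
play_rows([
  {"linear": [0,0,0.9],"spin": 0},
  {"linear": [0,0,0.9],"spin": 0},
  {"linear": [0,0,0.3],"spin": 0},
  {"linear": [0,0,0],"spin": 0},
  {"linear": [0,0,0],"spin": 0},
])

```text
time: 3.38
tool_pos: [0.5028, 0.2024, 0.1087]
ee_rot: [3.141, 0.0, -3.057]
wrist_force: [-0.3, 0.3, 0.6]
width: 0.0001
```

Emit:
play_rows([
  {"linear": [0,0,0.15],"spin": 0},
  {"linear": [0,0,0.15],"spin": 0},
  {"linear": [0,0,0],"spin": 0},
])

```text
time: 3.63
tool_pos: [0.5028, 0.2023, 0.1055]
ee_rot: [3.141, 0.0, -3.057]
wrist_force: [-0.0, -0.7, 0.6]
width: 0.0007
```

Emit:
play_rows([
  {"linear": [0,0,0.1],"spin": 0},
  {"linear": [0,0,0.1],"spin": 0},
  {"linear": [0,0,0],"spin": 0},
])

```text
time: 3.88
tool_pos: [0.5027, 0.2023, 0.1033]
ee_rot: [3.142, -0.0, -3.057]
wrist_force: [-0.6, -0.3, -0.0]
width: 0.0003
```

Emit:
play_rows([
  {"linear": [0,0,0.2],"spin": 0},
  {"linear": [0,0,0.2],"spin": 0},
  {"linear": [0,0,0],"spin": 0},
])

```text
time: 4.13
tool_pos: [0.5028, 0.2023, 0.0993]
ee_rot: [3.142, -0.0, -3.057]
wrist_force: [0.3, 1.0, 0.2]
width: 0.0
```

Emit:
play_rows([
  {"linear": [0,0,0.1],"spin": 0},
  {"linear": [0,0,0.1],"spin": 0},
  {"linear": [0,0,0],"spin": 0},
])

```text
time: 4.38
tool_pos: [0.5028, 0.2023, 0.0987]
ee_rot: [3.141, 0.001, -3.057]
wrist_force: [-1.5, -1.8, 5.7]
width: 0.0005
```

Emit:
play_rows([
  {"linear": [0,0,0.1],"spin": 0},
  {"linear": [0,0,0.1],"spin": 0},
  {"linear": [0,0,0],"spin": 0},
])

```text
time: 4.63
tool_pos: [0.5029, 0.2023, 0.0986]
ee_rot: [3.141, 0.001, -3.057]
wrist_force: [-5.1, -1.4, 12.7]
width: 0.0006
```

Emit:
play_rows([
  {"linear": [0,0,0.1],"spin": 0},
  {"linear": [0,0,0.1],"spin": 0},
  {"linear": [0,0,0],"spin": 0},
])

```text
time: 4.88
tool_pos: [0.5029, 0.2023, 0.0985]
ee_rot: [3.141, 0.002, -3.057]
wrist_force: [-8.8, -2.3, 20.2]
width: 0.0003
```

Hatch 1 stays rigid at 20 N, so it's locked. Next is hatch 2.

Emit:
play_rows([
  {"linear": [0,0,-1.0],"spin": 0},
  {"linear": [0,0,-1.0],"spin": 0},
  {"linear": [0,-3.5,0],"spin": 0},
  {"linear": [0,-3.5,0],"spin": 0},
  {"linear": [0,-3.0,0],"spin": 0},
  {"linear": [0,-1.3,0],"spin": 0},
  {"linear": [0,0,0.8],"spin": 0},
  {"linear": [0,0,0.4],"spin": 0},
  {"linear": [0,0,0],"spin": 0},
])

```text
time: 5.63
tool_pos: [0.5112, 0.0904, 0.0996]
ee_rot: [3.141, -0.003, -3.057]
wrist_force: [0.5, 0.8, 0.3]
width: 0.0007
```

Run:
```python
from h import *
where()
```

```text
t 5.63 tip duct mm [-38.1  83.9  85.6] rot [ 3.141e+00 -3.000e-03 -3.057e+00] F [0.5 0.8 0.3] w 0.0007
```

Emit:
play_rows([
  {"linear": [0,0,0.1],"spin": 0},
  {"linear": [0,0,0.1],"spin": 0},
  {"linear": [0,0,0],"spin": 0},
])

```text
time: 5.88
tool_pos: [0.5122, 0.0907, 0.0994]
ee_rot: [3.141, -0.0, -3.056]
wrist_force: [-0.8, 0.6, -0.2]
width: 0.0004
```

Emit:
play_rows([
  {"linear": [0,0,0.15],"spin": 0},
  {"linear": [0,0,0.15],"spin": 0},
  {"linear": [0,0,0],"spin": 0},
])

```text
time: 6.13
tool_pos: [0.5124, 0.0905, 0.0977]
ee_rot: [3.141, 0.001, -3.057]
wrist_force: [-2.5, 1.2, 5.4]
width: 0.0004
```

Emit:
play_rows([
  {"linear": [0,0,0.15],"spin": 0},
  {"linear": [0,0,0.15],"spin": 0},
  {"linear": [0,0,0],"spin": 0},
])

```text
time: 6.38
tool_pos: [0.5124, 0.0905, 0.095]
ee_rot: [3.141, 0.001, -3.057]
wrist_force: [-2.7, 0.9, 6.1]
width: 0.0007
```

Hatch 2 gives steadily at about 6 N and has passed 4 mm, so it's the unlocked one. I'll push on downward.

Emit:
play_rows([
  {"linear": [0,0,0.2],"spin": 0},
  {"linear": [0,0,0.2],"spin": 0},
  {"linear": [0,0,0.2],"spin": 0},
  {"linear": [0,0,0.2],"spin": 0},
  {"linear": [0,0,0.2],"spin": 0},
  {"linear": [0,0,0.2],"spin": 0},
  {"linear": [0,0,0],"spin": 0},
])

```text
time: 6.97
tool_pos: [0.5144, 0.0906, 0.084]
ee_rot: [3.141, 0.006, -3.057]
wrist_force: [0.1, 0.9, 6.6]
width: 0.0003
```

Emit:
play_rows([
  {"linear": [0,0,0.2],"spin": 0},
  {"linear": [0,0,0.2],"spin": 0},
  {"linear": [0,0,0.2],"spin": 0},
  {"linear": [0,0,0.2],"spin": 0},
  {"linear": [0,0,0.2],"spin": 0},
  {"linear": [0,0,0.2],"spin": 0},
  {"linear": [0,0,0],"spin": 0},
])

```text
time: 7.55
tool_pos: [0.5132, 0.0901, 0.0711]
ee_rot: [3.141, 0.003, -3.057]
wrist_force: [-1.0, -0.4, 5.0]
width: 0.0004
```

Run:
```python
from h import *
where(); s=eyes.snapshot('side'); cv2.imwrite('pics/side3c.png',cv2.resize(s['frame'][150:320,180:400,::-1],None,fx=3.5,fy=3.5))
```

```text
t 7.55 tip duct mm [-36.   83.4  57.1] rot [ 3.141e+00  3.000e-03 -3.057e+00] F [-1.  -0.4  5. ] w 0.0004
```

View pics/side3c.png

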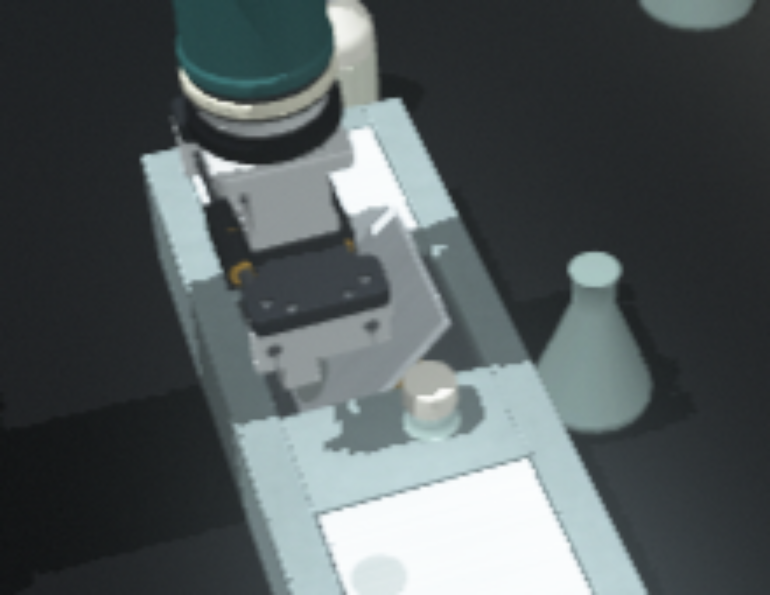

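Hatch 2 is rocked well open, with its raised corner near (450,322), and the jar at (432,395) is undisturbed. I'll follow the arc towards the stop.

Emit:
play_rows([
  {"linear": [-0.1,0,0.17],"spin": 0},
  {"linear": [-0.1,0,0.17],"spin": 0},
  {"linear": [-0.1,0,0.17],"spin": 0},
  {"linear": [-0.1,0,0.17],"spin": 0},
  {"linear": [-0.1,0,0.17],"spin": 0},
  {"linear": [0,0,0],"spin": 0},
])

```text
time: 8.1
tool_pos: [0.5172, 0.0904, 0.0621]
ee_rot: [3.142, -0.0, -3.057]
wrist_force: [-2.2, -0.4, 5.6]
width: 0.0004
```

Emit:
play_rows([
  {"linear": [-0.15,0,0.1],"spin": 0},
  {"linear": [-0.15,0,0.1],"spin": 0},
  {"linear": [0,0,0],"spin": 0},
])

```text
time: 8.35
tool_pos: [0.5179, 0.0905, 0.0618]
ee_rot: [-3.141, -0.006, -3.057]
wrist_force: [-13.0, -1.6, 17.2]
width: 0.0003
```

Run:
```python
from h import *
where()
```

```text
t 8.35 tip duct mm [-31.4  83.4  47.8] rot [-3.141 -0.006 -3.057] F [-13.   -1.6  17.2] w 0.0003
```

The force is rising sharply and the geometry gives about 1.04 rad, so the hatch is at its stop. I'll back off and rise clear.

Emit:
play_rows([
  {"linear": [0.4,0,-0.1],"spin": 0},
  {"linear": [0.5,0,-0.3],"spin": 0},
  {"linear": [0.1,0,-1.5],"spin": 0},
  {"linear": [0,0,-2.5],"spin": 0},
  {"linear": [0,0,-3],"spin": 0},
  {"linear": [0,0,-3],"spin": 0},
  {"linear": [0,0,-3],"spin": 0},
  {"linear": [3,0,-1],"spin": 0},
  {"linear": [4,0,0],"spin": 0},
  {"linear": [4,0,0],"spin": 0},
  {"linear": [0,0,0],"spin": 0},
  {"linear": [0,0,0],"spin": 0},
])

```text
time: 9.35
tool_pos: [0.3992, 0.0804, 0.203]
ee_rot: [3.142, 0.002, -3.057]
wrist_force: [0.1, -0.1, 0.1]
width: 0.0007
```

Run:
```python
from h import *
where()
from scipy.optimize import minimize_scalar
s=eyes.snapshot('side'); im=s['frame'][:,:,::-1].copy()
for th,c in ((.8,(0,0,255)),(1.03,(0,255,0))):
    co,si=np.cos(th),np.sin(th); q=[]
    for x,y in ((-.055,.035),(.055,.035),(.055,.13),(-.055,.13)):
        q.append([x*co-.003*si,y,.0815+x*si+.003*co])
    cv2.polylines(im,[(proj(s,d2w(DP,q))*16).round().astype(int)],True,c,1,cv2.LINE_AA,4)
a=cv2.resize(s['frame'][150:320,200:400,::-1],None,fx=2,fy=3); b=cv2.resize(im[150:320,200:400],None,fx=2,fy=3)
cv2.imwrite('pics/side4.png',np.hstack([a,b]))
```

```text
t 9.35 tip duct mm [-150.4   83.3  189. ] rot [ 3.142e+00  2.000e-03 -3.057e+00] F [ 0.1 -0.1  0.1] w 0.0007
```

View pics/side4.png

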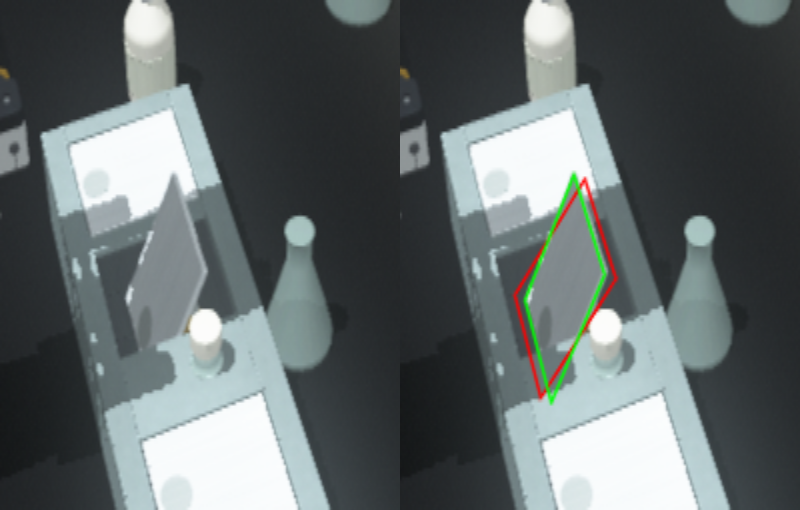

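The green outline (1.03 rad) lies on the open hatch, with its top corner at (575,173) and right corner at (607,270). The red one (0.8 rad) does not fit. The jar, bottle and flask stand upright, hatch 1 looks shut, and the arm is clear, so I'll hand in.

Run:
```python
from h import *
print(robot.close_job())
```

```text
the job is handed in; nothing more can be done
None
```

Hatch 2 was the unlocked one. I pushed it to its stop, left it open, and handed the job in at about 9.4 s.

- **Finding it:** Hatch 1 stayed rigid under a 20 N press, so it is locked. Hatch 2 gave steadily at about 6 N. I did not press hatches 3 and 4, since only one hatch is unlocked.
- **Forces:** The highest wrist force I read was about 22 N, when hatch 2 met its stop. I only get readings at the end of each move, so brief peaks in between were not seen.
- **Last checks:** After withdrawing, the side picture matched an outline of hatch 2 at about 1.03 rad, and the finger position at the stop had given about 1.04. The arm was clear, with the wrist force near zero.
- **Other objects:** The jar, flask and bottle looked upright and in place in that picture. The beaker was outside that last crop, but the arm never went near it. Hatch 1 looked shut and hatch 3 looked shut where visible; hatch 4 was also outside the crop.

No check failed or disagreed.

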